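# Set a stop collar to the taller fork gauge

### The job

Set the knurled stop collar on the threaded post to the height of the taller of the two forked wooden gauges: slide that gauge flat under the collar, between the guide rails, fork fully home against the rod, and let go of it; then spin the collar down its thread until it nips the gauge lightly (about 10 N, never over 20 N), and leave it nipped there. Leave the shorter gauge and the other things on the bench alone.

Things in the scene. Friction and masses are not known exactly. Their poses are not given: they have to be found in the camera images.
- rod_foot (a point): Foot of the threaded rod: on its axis, at the top face of the base plate. Rod 16 mm in diameter, upright, its top 94 mm above this point. x is the direction in which the gauge is pushed in (from the -x side, the robot's side), z up
- collar_center (a point): Centre of the knurled aluminium collar on the rod, 17 mm above its underside: 44 mm in diameter, 34 mm tall. Clockwise seen from above lowers it, 24 mm a turn (3.8 mm per rad). At the start its underside is 41 to 47 mm above the base plate. Grip it high, so that the fingertips stay above its underside
- tall_grip (a point): Grip point on the tail of the taller forked wooden gauge, half-way up (17 mm above its underside), 60 mm behind the fork's home point, 25 mm ahead of the tail's end. Grip across y (40 mm wide). x points from the tail to the fork's open end, z up
- tall_fork (a point): Fork home point of the taller gauge, half-way up: where the rod's axis lies when the slot's end touches the rod. The slot is 22 mm wide, open towards +x; its end lies 8 mm behind this point and the two prongs, 9 mm wide each, end 20 mm ahead of it
- short_gauge: The shorter forked gauge, same shape but 22 mm high; origin under its fork's home point, x from tail to open end. To be left alone
- tall_gauge: The taller gauge as a whole: a plain block 105 mm long, 40 mm wide, 34 mm high, about 110 g; origin on its underside below the fork's home point, x from tail to open end
- collar: The collar as a whole; origin at the centre of its underside, z up. Thread friction about 0.12 N m; it stays where it is left. Pressing on the gauge, the turning moment rises by about 0.015 N m per newton of nip, and the nip grows steeply: some 0.06 rad from touch to 20 N. Poses are too coarse for this: feel the touch
- spring_clamp: Steel spring clamp lying on the bench, 150 mm long, 85 mm wide, 22 mm high, origin near its pivot. To be left alone
- glue: Closed glue bottle, 52 mm in diameter, 120 mm tall, standing; origin at the centre of its underside. To be left alone
- offcut: Dark hardwood offcut, 120 x 60 x 28 mm, lying; origin at the centre of its underside. To be left alone
- post: The stop post, fixed to the bench; origin on the bench under the rod, axes as rod_foot. Steel base plate 100 x 100 mm, 6 mm thick. Two guide rails stand on the plate either side of the rod, 45 mm apart, 36 mm long along x (centred on the rod), 8 mm thick, 6 mm high, flared at the -x entry: the gauge lies between them
Not all that is in view belongs to the job. Of the things like the post, leave any that is pink or purple; of the rest the larger one is meant.

How it is judged:
By the outcome, as a careful person would: the job done as asked, in the order asked, and still so for the second after the job is handed in, with the robot touching nothing.
It also fails if it takes over 67 s, if anything falls off the work surface, if the arm or the gripper's body presses on something with over 40 N, if the wrist force passes 120 N, or if a joint passes its speed limit or range.

### The arm

A 6-joint arm with a two-finger parallel gripper is mounted at the origin on the work surface. World frame = base frame: x ahead of the robot, y to its left, z up, the work surface at z = 0. Lengths are in m, angles in rad, forces in N, time in s.
With the tool pointing down it reaches from about 0.375 to 0.9 m from the base axis. Payload 3.1 kg.
Tool frame: the origin (TCP) lies at the centre of the arm's flange, where the gripper is bolted on; the fingertips stand 182 mm ahead of it and the grasp point (between the pads) lies 164 mm ahead of it; z points along the fingers, y is the line along which they close (so a half turn about z gives the same grasp; the last joint's range is limited). The gripper opens to 87 mm and grips with 3 to 60 N. Pads are 19 mm wide; open, the fingers measure 117 mm over their backs; the gripper's body (75 mm by 190 mm) begins 51 mm behind the grasp point.
Start: joints at [1.159, 0.527, 1.433, -0, 1.181, -0.178], TCP at [0.145, 0.608, 0.405] pointing down, gripper open.
Joint ranges: [-3.08, 3.08], [-0.75, 2.2], [0.22, 2.44], [-1.43, 4.57], [0, 2.65], [-2.85, 2.85]. Speed limits (rad/s): [2.79, 2.79, 3.14, 3.14, 3.14, 3.14].

### API

Orientations are given as a unit quaternion [x, y, z, w].
In Python, from rig import * gives the robot as it stands.
- The arm moves only by the tool move_arm, never from a script. Its argument "commands" is a list that holds one entry, the list of rows, each a list of 6 numbers: the shift along the tool's x, y, z in units of 40 mm (1.0 is 40 mm), then the turn, a rotation vector about the tool's x, y, z in rad. A call has 1 to 12 rows; each row is the pose to reach, as a shift and turn from the pose commanded when the call began, along the tool's axes at that moment; what a row does not reach only later rows make up. A row lasts 1/8 s, in which the tool goes at most 62.5 mm and 10.7 degrees, less where a joint would pass 70% of its speed; a pose out of reach is approached as far as the arm can. A call with a gripper value outside its range is refused whole. "claw" is the closure, from -1 (fully open) to 1 (shut), so that 0 is half open, set as the call begins (left out, the last holds). The fingers move at their own pace and stop on an object; "squeeze" is the grip in N (left out, the last holds). Time passes only in rows, so rows that repeat a pose let the fingers close. It gives the time, the measured TCP pose, the force, the opening and the grip force at its end, in the units of the state.
- get_obs(): the state, without advancing time (a new reading comes with each control period).
- camera(name): name is "scene" or "top" or "wrist"; returns a dict with "pixels" (420x560x3 uint8, blue, green, red), "range_z" (420x560 float32, m along the optical axis (not along the pixel's ray), 0 where there is no reading), "camera_matrix" (3x3 intrinsics, pixels), "D" ([k1, k2, p1, p2, k3] as OpenCV has them; the pictures are not rectified), "extrinsics" (4x4, takes a point from world to camera coordinates). Camera axes: x right, y up, looking along -z (the intrinsics and any distortion apply to the point x, -y, -z); pixel columns grow to the right and rows downward; lengths in m; the calibration is good to about 2 mm. A picture is of the moment at which its call begins.
- hand_in(): hands the job in; it is judged then, once.
The state is a dict: "time": time; "q": joint angles; "joint_velocities": joint speeds; "joint_torque": joint torques, N m; "position": TCP position; "tool_rot": TCP orientation; "ft_force": force on the tool from outside, world axes, zero at the start; "moment": the same for the moment, N m; "grip_width": finger opening in m; "grip_force": force on a finger pad.
Only numpy, scipy, OpenCV 4.12 (cv2) and the standard library are available. Lean on these libraries where they do the work, as an engineer would, in place of code of your own. Each camera call takes 0.05 s, during which the arm holds its last target. There are 200 camera calls.

## Working session

There is one attempt and no reset: what is moved stays moved. The work goes in short steps, Python scripts to look and compute and a tool call to move; the robot and the scene stay as the last step left them, time stands still between calls to the robot, and variables do not carry over. Pictures are saved under pics/ and viewed, at most 10 in all, crops included, and the job is handed in when it is done.

Besides the shell and the picture viewer there is one more tool, called after "Call:" as a command line: name --argument value ..., lists and objects as JSON in quotes. move_arm: Moves the arm, as the interface text tells. Its arguments: {"type":"object","properties":{"commands":{"type":"array","items":{"type":"array","items":{"type":"array","items":{"type":"number"}}}},"claw":{"type":"number"},"squeeze":{"type":"number"}},"required":["commands"]}

```bash
mkdir -p pics; ls
cat > h.py <<'E'
from rig import *
import numpy as np, cv2
from scipy.spatial.transform import Rotation as R
def snap(n,f):
    c=camera(n); cv2.imwrite('pics/'+f,c['pixels']); np.savez(''+f[:-4]+'.npz',**{k:np.array(v) for k,v in c.items()}); return c
def ld(f): return dict(np.load(''+f+'.npz'))
def px(c,u,v,z=None,r=2):
    # world point of pixel; z: intersect plane z, else depth
    K,D,E=[np.array(c[k],float) for k in('camera_matrix','D','extrinsics')]
    n=cv2.undistortPoints(np.array([[[u,v]]],float),K,D)[0,0]
    d=np.array([n[0],-n[1],-1.]); Rm=E[:3,:3]; o=-Rm.T@E[:3,3]; w=Rm.T@d
    if z is None:
        p=c['range_z'][int(v)-r:int(v)+r+1,int(u)-r:int(u)+r+1]; s=np.median(p[p>0])
    else: s=(z-o[2])/w[2]
    return o+s*w
def st():
    o=get_obs(); return {k:np.round(o[k],4) for k in('time','q','position','tool_rot','ft_force','moment','grip_width','grip_force')}
E
python3 - <<'E'
from h import *
snap('scene','s1.png');snap('top','t1.png');print(st())
E
```

```text
pics
{'time': np.float64(0.1), 'q': array([ 1.1585,  0.5284,  1.4338,  0.    ,  1.1814, -0.1785]), 'position': array([0.1446, 0.6077, 0.4039]), 'tool_rot': array([ 1.167e-01,  9.932e-01, -1.000e-03, -3.000e-04]), 'ft_force': array([-0.674 ,  0.7783,  0.4939]), 'moment': array([ 0.0081, -0.024 ,  0.008 ]), 'grip_width': np.float64(0.087), 'grip_force': np.float64(0.0)}
```

View pics/t1.png

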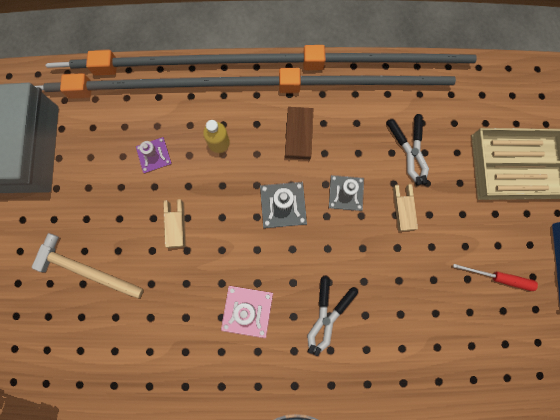

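View pics/s1.png

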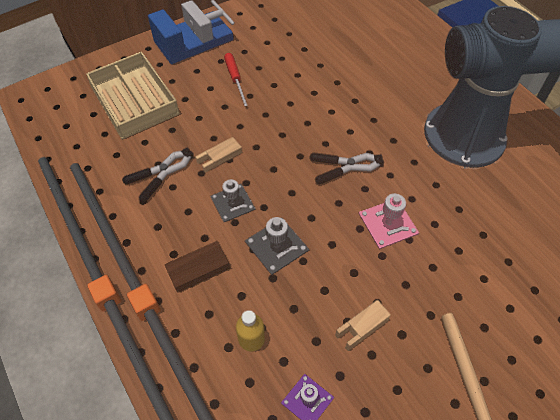

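The top view shows the meant post (large grey) at about (284,203). The gauges are at (174,224) and (406,209), with their forks pointing up in the image. Next I'll measure them.

Run:
```python
from h import *
c=ld('t1')
for n,u,v in [('gL',174,230),('gR',407,215),('rodtop',284,191),('collar',284,203),('plate',268,190),('plate',300,190),('bench',230,250),('clamp',412,150),('pinktop',244,314)]:
    print(n,px(c,u,v).round(4))
im=cv2.imread('pics/t1.png')
a=cv2.resize(im[175:260,145:205],None,fx=6,fy=6,interpolation=cv2.INTER_CUBIC)
b=cv2.resize(im[175:260,255:315],None,fx=6,fy=6,interpolation=cv2.INTER_CUBIC)
cv2.imwrite('pics/t1c.png',np.hstack([a,b]))
```

```text
gL [0.5128 0.2616 0.0343]
gR [ 0.5412 -0.2614  0.0225]
rodtop [0.5868 0.017  0.0837]
collar [0.5609 0.0174 0.0836]
plate [0.6066 0.0527 0.0066]
plate [ 0.6056 -0.021   0.0064]
bench [0.4699 0.1404 0.0007]
clamp [ 0.6944 -0.2838  0.0221]
pinktop [0.3328 0.1012 0.0993]
```

View pics/t1c.png

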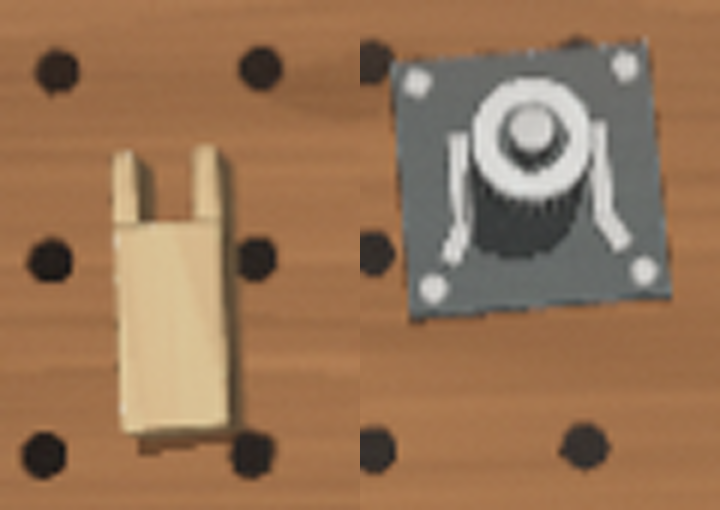

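The left gauge is the tall one, with its top at 34 mm; the right one is 22 mm. In the crop, the gauge's prong tips are at (113,152) and (217,145) and its tail corners at (122,432) and (230,425). The plate corners are at (392,62), (647,42), (670,298) and (410,318).

Run:
```python
from h import *
c=ld('t1')
def A(x,y,z,ox=145): return px(c,ox+(x+.5)/6-.5,175+(y+.5)/6-.5,z)
g=[A(*p,.034) for p in [(113,152),(217,145),(230,428),(122,434)]]
g=np.array(g);print(g.round(4),[np.linalg.norm(g[i]-g[(i+1)%4]).round(4) for i in range(4)])
f=(g[0]+g[1])/2;t=(g[2]+g[3])/2;d=(f-t)/np.linalg.norm(f-t)
print('gauge yaw',np.arctan2(d[1],d[0]),'home',t+d*.085,'grip60',t+d*.025,'grip70',t+d*.015)
p=np.array([A(x-360,y,.006,255) for x,y in [(392,62),(647,42),(670,298),(410,318)]])
print(p.round(4),[np.linalg.norm(p[i]-p[(i+1)%4]).round(4) for i in range(4)],p.mean(0))
e=p[0]+p[1]-p[2]-p[3];print('post yaw',np.arctan2(e[1],e[0]))
print('rodtop',A(531-360,129,.1,255),'collartop',A(531-360,137,.0836,255))
# collar top via depth
print(c['range_z'][190:200,280:290].round(4)[:4])
for u,v in[(276,197),(291,197),(284,201)]: print(px(c,u,v,r=0))
s=st();print(R.from_quat(s['tool_rot']).as_matrix().round(4))
```

```text
[[0.5812 0.2875 0.034 ]
 [0.5833 0.2482 0.034 ]
 [0.4772 0.2409 0.034 ]
 [0.4754 0.281  0.034 ]] [np.float64(0.0394), np.float64(0.1063), np.float64(0.0402), np.float64(0.106)]
gauge yaw 0.06534989072753486 home [0.56111657 0.26649113 0.034     ] grip60 [0.50124464 0.26257293 0.034     ] grip70 [0.49126599 0.2619199  0.034     ]
[[ 0.619   0.0713  0.006 ]
 [ 0.6255 -0.0271  0.006 ]
 [ 0.5258 -0.0335  0.006 ]
 [ 0.5195  0.0651  0.006 ]] [np.float64(0.0986), np.float64(0.1), np.float64(0.0988), np.float64(0.0997)] [0.5724535 0.0189762 0.006    ]
post yaw 0.06336379405891437
rodtop [0.57241429 0.01935702 0.1       ] collartop [0.57292872 0.01920071 0.0836    ]
[[0.9389 0.9364 0.9386 0.9394 0.9382 0.9371 0.9413 0.9367 0.9362 0.9375]
 [0.9407 0.9372 0.9384 0.9381 0.9366 0.94   0.9396 0.9407 0.94   0.9389]
 [0.9379 0.9367 0.9247 0.9229 0.9236 0.9364 0.9378 0.9404 0.9361 0.9388]
 [0.9363 0.9174 0.9223 0.918  0.9194 0.9192 0.9236 0.9375 0.9378 0.9384]]
[0.57401038 0.03419468 0.08371951]
[0.57309566 0.00248697 0.08607125]
[0.56488667 0.01740033 0.08503858]
[[-9.728e-01  2.318e-01 -8.000e-04]
 [ 2.318e-01  9.728e-01 -1.900e-03]
 [ 4.000e-04 -2.100e-03 -1.000e+00]]
```

Call:
move_arm --commands '[[[-10.43,-6.4,3.95,0,0,-0.3],[-10.43,-6.4,3.95,0,0,-0.3],[-10.43,-6.4,3.95,0,0,-0.3],[-10.43,-6.4,3.95,0,0,-0.3],[-10.43,-6.4,3.95,0,0,-0.3],[-10.43,-6.4,3.95,0,0,-0.3],[-10.43,-6.4,3.95,0,0,-0.3],[-10.43,-6.4,3.95,0,0,-0.3],[-10.43,-6.4,3.95,0,0,-0.3],[-10.43,-6.4,3.95,0,0,-0.3],[-10.43,-6.4,3.95,0,0,-0.3],[-10.43,-6.4,3.95,0,0,-0.3]]]' --claw -1 --squeeze 25

```text
time: 1.6
position: [0.4901, 0.2636, 0.2473]
tool_rot: [-0.034, 0.999, 0.0, 0.0]
ft_force: [-0.2, 0.1, 0.0]
grip_width: 0.0872
grip_force: 0.0
```

Run:
```python
from h import *
snap('wrist','w1.png');s=st();print(s);print(R.from_quat(s['tool_rot']).as_matrix().round(4))
```

```text
{'time': np.float64(1.65), 'q': array([ 2.925e-01,  6.674e-01,  1.730e+00,  2.000e-04,  7.438e-01,
       -1.347e+00]), 'position': array([0.4902, 0.2636, 0.2473]), 'tool_rot': array([-3.430e-02,  9.994e-01,  1.000e-04,  2.000e-04]), 'ft_force': array([ 0.5903, -0.293 ,  0.1835]), 'moment': array([-0.0105,  0.0029, -0.0148]), 'grip_width': np.float64(0.087), 'grip_force': np.float64(0.0)}
[[-9.976e-01 -6.860e-02  4.000e-04]
 [-6.860e-02  9.976e-01  2.000e-04]
 [-4.000e-04  2.000e-04 -1.000e+00]]
```

View pics/w1.png

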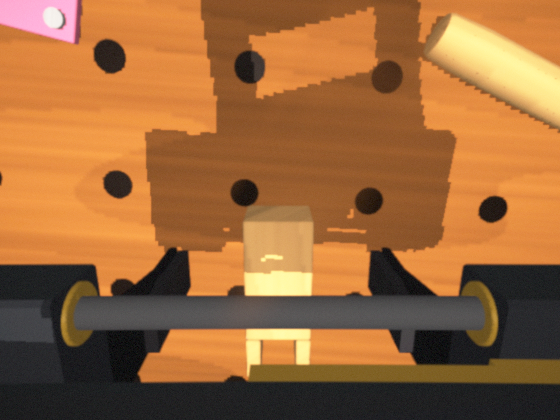

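The wrist view shows the gauge tail centred between the fingers (gauge u≈278, fingers 188 and 370), so I'll go down and grip.

Call:
move_arm --commands '[[[0,0,0.8,0,0,0],[0,0,1.53,0,0,0],[0,0,1.53,0,0,0],[0,0,1.53,0,0,0]]]'

```text
time: 2.15
position: [0.491, 0.2628, 0.1863]
tool_rot: [-0.034, 0.999, -0.0, 0.0]
ft_force: [-0.6, 0.3, 1.1]
grip_width: 0.087
grip_force: 0.0
```

Call:
move_arm --commands '[[[0,0,0,0,0,0],[0,0,0,0,0,0],[0,0,0,0,0,0],[0,0,0,0,0,0],[0,0,0,0,0,0],[0,0,0,0,0,0]]]' --claw 1 --squeeze 25

```text
time: 2.9
position: [0.4913, 0.2623, 0.1855]
tool_rot: [-0.033, 0.999, 0.0, -0.0]
ft_force: [-0.2, 0.2, 0.4]
grip_width: 0.0396
grip_force: 25.0
```

Call:
move_arm --commands '[[[0,0,-0.8,0,0,0],[0.3,-0.9,-1,0,0,0],[0.7,-2.2,-1,0,0,0],[1.2,-3.5,-1,0,0,0],[1.6,-4.8,-1,0,0,0],[2.02,-5.8,-1,0,0,0],[2.02,-6.19,-1,0,0,0],[2.02,-6.19,-1,0,0,0],[2.02,-6.19,-1,0,0,0]]]'

```text
time: 4.03
position: [0.4275, 0.0107, 0.2256]
tool_rot: [-0.034, 0.999, 0.0, 0.0]
ft_force: [0.0, -0.2, -1.2]
grip_width: 0.0398
grip_force: 25.0
```

Run:
```python
from h import *
snap('top','t2.png');s=st();print(s);print(R.from_quat(s['tool_rot']).as_matrix().round(4))
c=snap('scene','s2.png')
im=cv2.imread('pics/t2.png')
a=cv2.resize(im[170:280,235:335],None,fx=5,fy=5,interpolation=cv2.INTER_CUBIC)
cv2.imwrite('pics/t2c.png',a)
```

```text
{'time': np.float64(4.075), 'q': array([-2.3720e-01,  6.2520e-01,  2.0638e+00,  3.0000e-04,  4.5220e-01,
       -1.8761e+00]), 'position': array([0.4274, 0.0109, 0.2255]), 'tool_rot': array([-3.390e-02,  9.994e-01,  0.000e+00,  2.000e-04]), 'ft_force': array([ 0.1815,  0.0772, -1.0017]), 'moment': array([0.0182, 0.0515, 0.0385]), 'grip_width': np.float64(0.0398), 'grip_force': np.float64(24.9553)}
[[-9.977e-01 -6.780e-02  4.000e-04]
 [-6.780e-02  9.977e-01  0.000e+00]
 [-4.000e-04 -0.000e+00 -1.000e+00]]
```

View pics/t2c.png

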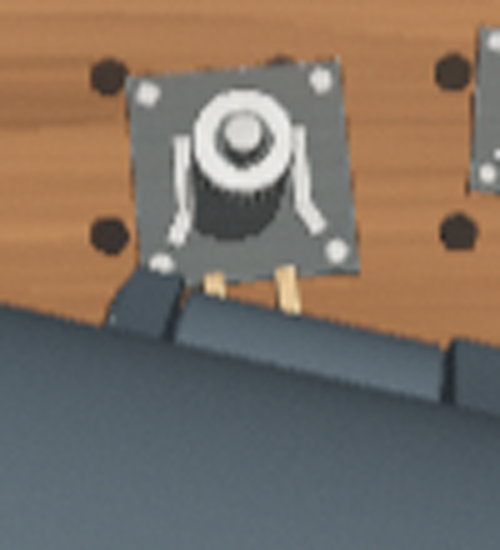

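In the crop, the prong tips are at (205,276) and (297,265). The rod top is at (243,132), and the rail tops' outer edges are at (174,138) and (304,128).

Run:
```python
from h import *
c=ld('t2')
def A(x,y,z): return px(c,235+(x+.5)/5-.5,170+(y+.5)/5-.5,z)
a,b=A(205,276,.0745),A(297,265,.0745)
d=np.array([np.cos(.066),np.sin(.066),0]);n=np.array([-d[1],d[0],0])
rod=A(243,132,.1);print('rod',rod,'rails',A(174,138,.012),A(304,128,.012),'mid',(A(174,138,.012)+A(304,128,.012))/2)
m=(a+b)/2;print(a,b,np.linalg.norm(a-b),'lateral offs gauge-rod',(m-rod)@n,'ahead dist',(rod-m)@d)
s=st();print('tcp lat',(s['position']-rod)@n,(s['position']-rod)@d)
```

```text
rod [0.5725881  0.01911144 0.1       ] rails [0.58847355 0.04957612 0.012     ] [ 0.59232896 -0.00990984  0.012     ] mid [0.59040126 0.01983314 0.012     ]
[0.51587567 0.03582959 0.0745    ] [ 0.52004519 -0.003207    0.0745    ] 0.03925863887390771 lateral offs gauge-rod 0.0008087651890409719 ahead dist 0.05469341366683857
tcp lat 0.001488279069613554 -0.14550674367801342
```

Call:
move_arm --commands '[[[0,-0.025,0.5,0,0,0],[0,-0.025,0.775,0,0,0],[0,-0.025,0.775,0,0,0],[-0.3,-0.025,0.775,0,0,0],[-0.6,-0.025,0.775,0,0,0],[-0.9,-0.025,0.775,0,0,0],[-1.15,-0.025,0.775,0,0,0],[-1.4,-0.025,0.775,0,0,0],[-1.6,-0.025,0.775,0,0,0],[-1.72,-0.025,0.775,0,0,0],[-1.72,-0.025,0.775,0,0,0]]]'

```text
time: 5.5
position: [0.496, 0.0134, 0.1945]
tool_rot: [-0.033, 0.999, -0.0, 0.0]
ft_force: [-0.3, 0.5, -0.4]
grip_width: 0.0394
grip_force: 25.0
```

Call:
move_arm --commands '[[[0,0,0.05,0,0,0],[-0.05,0,0.05,0,0,0],[-0.1,0,0.05,0,0,0],[-0.12,0,0.05,0,0,0],[-0.12,0,0.05,0,0,0]]]'

```text
time: 6.12
position: [0.5006, 0.0137, 0.1926]
tool_rot: [-0.033, 0.999, -0.0, 0.0]
ft_force: [-0.6, 0.4, -0.6]
grip_width: 0.0401
grip_force: 25.0
```

Call:
move_arm --commands '[[[-0.02,0,0,0,0,0],[-0.04,0,0,0,0,0],[-0.04,0,0,0,0,0]]]'

```text
time: 6.5
position: [0.5021, 0.0139, 0.1925]
tool_rot: [-0.033, 0.999, 0.0, -0.0]
ft_force: [-1.0, 0.3, -0.2]
grip_width: 0.0397
grip_force: 25.0
```

Call:
move_arm --commands '[[[-0.02,0,0,0,0,0],[-0.04,0,0,0,0,0],[-0.04,0,0,0,0,0]]]'

```text
time: 6.88
position: [0.5027, 0.014, 0.1924]
tool_rot: [-0.033, 0.999, 0.0, -0.002]
ft_force: [-4.9, -2.8, 1.9]
grip_width: 0.0397
grip_force: 24.9
```

Call:
move_arm --commands '[[[0,0,0.02,0,0,0],[0,0,0.035,0,0,0],[0,0,0.035,0,0,0]]]'

```text
time: 7.25
position: [0.5027, 0.0142, 0.1914]
tool_rot: [-0.033, 0.999, 0.0, -0.001]
ft_force: [-5.8, -0.9, 5.7]
grip_width: 0.0399
grip_force: 24.9
```

Call:
move_arm --commands '[[[-0.02,0,0,0,0,0],[-0.03,0,0,0,0,0]]]'

```text
time: 7.5
position: [0.5031, 0.0142, 0.1915]
tool_rot: [-0.034, 0.999, 0.0, -0.003]
ft_force: [-7.9, -3.4, 7.8]
grip_width: 0.0396
grip_force: 25.0
```

Call:
move_arm --commands '[[[0,0,0,0,0,0],[0,0,0,0,0,0],[0,0,0,0,0,0],[0,0,0,0,0,0]]]' --claw -1

```text
time: 8.0
position: [0.5053, 0.0141, 0.1911]
tool_rot: [-0.033, 0.999, -0.0, 0.0]
ft_force: [-0.7, 0.2, 0.3]
grip_width: 0.0718
grip_force: 0.0
```

Call:
move_arm --commands '[[[0,0,-0.4,0,0,0],[0,0,-1,0,0,0],[0,0,-2.2,0,0,0],[0.8,0,-3.2,0,0,0],[2,0,-3.2,0,0,0],[3,0,-3.2,0,0,0],[3,0,-3.2,0,0,0]]]'

```text
time: 8.88
position: [0.3818, 0.0068, 0.3199]
tool_rot: [-0.033, 0.999, 0.001, -0.002]
ft_force: [1.1, 0.2, 0.2]
grip_width: 0.087
grip_force: 0.0
```

Run:
```python
from h import *
s=st();print(s);
a=snap('top','t3.png')['pixels'];b=snap('scene','s3.png')['pixels']
a=cv2.resize(a[170:270,240:330],None,fx=4.5,fy=4.5,interpolation=cv2.INTER_CUBIC)
b=cv2.resize(b[190:290,230:320],None,fx=4.5,fy=4.5,interpolation=cv2.INTER_CUBIC)
cv2.imwrite('pics/c3.png',np.hstack([a,b])[:,:800])
```

```text
{'time': np.float64(8.875), 'q': array([-0.2772,  0.3725,  2.1045, -0.    ,  0.6681, -1.9134]), 'position': array([0.3818, 0.0068, 0.3199]), 'tool_rot': array([-3.270e-02,  9.995e-01,  5.000e-04, -1.700e-03]), 'ft_force': array([1.0723, 0.2437, 0.2167]), 'moment': array([ 0.032 , -0.0242,  0.015 ]), 'grip_width': np.float64(0.087), 'grip_force': np.float64(0.0)}
```

View pics/c3.png

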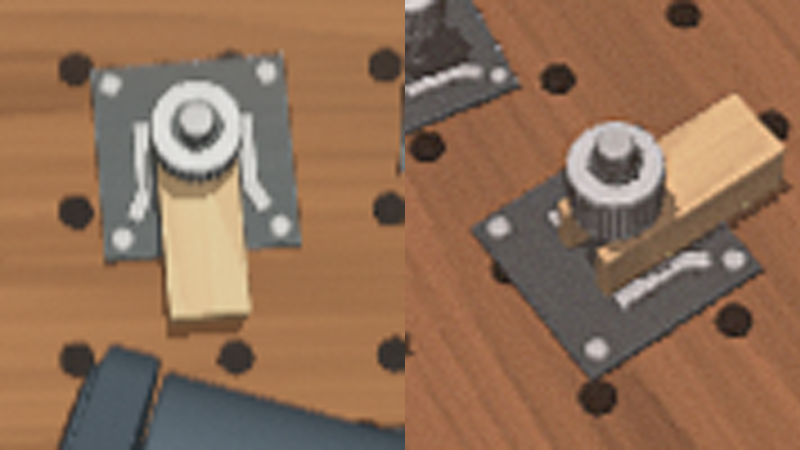

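Call:
move_arm --commands '[[[-1.5,0,0,0,0,0],[-3,0,0,0,0,0],[-4.3,0,0,0,0,0],[-4.78,0,0,0,0,0],[-4.78,0,0,0,0,0],[-4.78,0,0,0,0,0]]]'

```text
time: 9.72
position: [0.5754, 0.019, 0.3188]
tool_rot: [-0.033, 0.999, 0.0, -0.001]
ft_force: [0.6, 0.4, 0.2]
grip_width: 0.0867
grip_force: 0.0
```

Run:
```python
from h import *
c=ld('t3')
A=lambda x,y,z: px(c,240+(x+.5)/4.5-.5,170+(y+.5)/4.5-.5,z)
rod=A(196,121,.1);a,b=A(170,321,.04),A(249,312,.04);m=(a+b)/2
print('rod',rod,'tail',m,np.linalg.norm((rod-m)[:2]),'yaw',np.arctan2(*((rod-m)[[1,0]])))
s=st();print(s)
print(R.from_quat(s['tool_rot']).as_matrix().round(4))
w=snap('wrist','w2.png')
```

```text
rod [0.57152653 0.01919714 0.1       ] tail [0.48702483 0.0133705  0.04      ] 0.08470235274805137 yaw 0.06884390785214296
{'time': np.float64(9.725), 'q': array([-1.6110e-01,  5.7440e-01,  1.6376e+00, -1.0000e-04,  9.3120e-01,
       -1.7983e+00]), 'position': array([0.5754, 0.019 , 0.3188]), 'tool_rot': array([-3.320e-02,  9.994e-01,  1.000e-04, -8.000e-04]), 'ft_force': array([0.5849, 0.3648, 0.2172]), 'moment': array([-0.0331,  0.0399, -0.0124]), 'grip_width': np.float64(0.0867), 'grip_force': np.float64(0.0)}
[[-9.978e-01 -6.640e-02 -1.600e-03]
 [-6.640e-02  9.978e-01  1.000e-04]
 [ 1.600e-03  3.000e-04 -1.000e+00]]
```

View pics/w2.png

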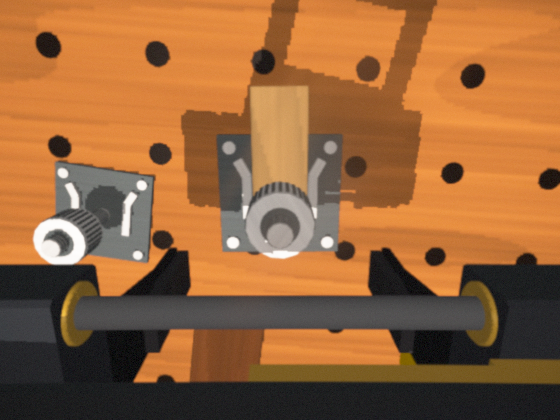

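The tail end is 84.7 mm from the rod (85 expected), so the gauge is home. The collar is centred between the fingers at (280,230), so I'll descend and grip it.

Call:
move_arm --commands '[[[0.07,0,0.6,0,0,0],[0.07,0,1.3,0,0,0],[0.07,0,1.8,0,0,0],[0.07,0,1.95,0,0,0],[0.07,0,1.95,0,0,0],[0.07,0,1.95,0,0,0]]]'

```text
time: 10.52
position: [0.5735, 0.0185, 0.2421]
tool_rot: [-0.033, 0.999, -0.0, 0.001]
ft_force: [0.1, -0.7, -0.0]
grip_width: 0.0871
grip_force: 0.0
```

Call:
move_arm --commands '[[[0,0,0,0,0,0],[0,0,0,0,0,0],[0,0,0,0,0,0],[0,0,0,0,0,0],[0,0,0,0,0,0],[0,0,0,0,0,0]]]' --claw 1 --squeeze 30

```text
time: 11.28
position: [0.5731, 0.0191, 0.2411]
tool_rot: [-0.033, 0.999, 0.001, -0.0]
ft_force: [-0.3, 3.4, 1.3]
grip_width: 0.0435
grip_force: 30.0
```

```bash
python3 -c "
from h import *
print(st())"
```

```text
{'time': np.float64(11.275), 'q': array([-1.6170e-01,  6.9220e-01,  1.6889e+00,  1.5000e-03,  7.6080e-01,
       -1.7993e+00]), 'position': array([0.5731, 0.0191, 0.2411]), 'tool_rot': array([-3.280e-02,  9.995e-01,  5.000e-04, -1.000e-04]), 'ft_force': array([-0.2573,  3.4065,  1.3379]), 'moment': array([ 0.4782, -0.0107, -0.0534]), 'grip_width': np.float64(0.0435), 'grip_force': np.float64(29.9993)}
```

Call:
move_arm --commands '[[[0,0.015,0.012,0,0,0.125],[0,0.015,0.024,0,0,0.25],[0,0.015,0.036,0,0,0.375],[0,0.015,0.048,0,0,0.5],[0,0.015,0.06,0,0,0.625],[0,0.015,0.072,0,0,0.75],[0,0.015,0.084,0,0,0.875],[0,0.015,0.096,0,0,1.0],[0,0.015,0.096,0,0,1.0]]]'

```text
time: 12.4
position: [0.573, 0.0189, 0.2373]
tool_rot: [0.45, 0.893, -0.0, -0.0]
ft_force: [-0.6, -0.7, 1.1]
grip_width: 0.0433
grip_force: 30.0
```

```bash
cat > m.py <<'E'
from h import *
s=st();o=get_obs();m=R.from_quat(o['tool_rot']).as_matrix()
print({k:s[k] for k in('time','position','ft_force','moment','grip_width','grip_force')},'q6',s['q'][5],'yaw',np.arctan2(m[1,1],m[0,1]).round(4))
E
python3 m.py
```

```text
{'time': np.float64(12.4), 'position': array([0.573 , 0.0189, 0.2373]), 'ft_force': array([-0.5792, -0.6732,  1.0748]), 'moment': array([-0.2667,  0.2295, -0.1273]), 'grip_width': np.float64(0.0433), 'grip_force': np.float64(30.0001)} q6 -0.7994 yaw 0.6384
```

Call:
move_arm --commands '[[[0,0,0.012,0,0,0.125],[0,0,0.024,0,0,0.25],[0,0,0.036,0,0,0.375],[0,0,0.048,0,0,0.5]]]'

```text
time: 12.9
position: [0.5728, 0.0189, 0.2354]
tool_rot: [0.657, 0.754, -0.001, -0.0]
ft_force: [-1.6, -0.9, 1.4]
grip_width: 0.0434
grip_force: 30.0
```

```bash
python3 m.py
python3 - <<'E'
from h import *
o=get_obs();print(np.round(o['joint_velocities'],3),np.round(o['joint_torque'],3))
b=snap('scene','s4.png')
p=b['pixels']
E
```

```text
{'time': np.float64(12.9), 'position': array([0.5728, 0.0189, 0.2354]), 'ft_force': array([-1.6424, -0.8762,  1.3714]), 'moment': array([-0.3418,  0.2534,  0.0717]), 'grip_width': np.float64(0.0434), 'grip_force': np.float64(29.995)} q6 -0.297 yaw 0.1364
[ 0.     0.007  0.001  0.001 -0.008  0.991] [  0.687 -43.137 -10.636   0.456  -0.302  -0.539]
```

Call:
move_arm --commands '[[[0,0,0.01,0,0,0.1],[0,0,0.019,0,0,0.2],[0,0,0.029,0,0,0.3],[0,0,0.038,0,0,0.4]]]'

```text
time: 13.45
position: [0.5727, 0.0189, 0.2339]
tool_rot: [0.793, 0.609, -0.001, -0.0]
ft_force: [-2.5, -1.8, 2.5]
grip_width: 0.0433
grip_force: 30.0
```

```bash
python3 m.py
python3 - <<'E'
from h import *
c=camera('scene')
cv2.imwrite('pics/s5.png',cv2.resize(c['pixels'][200:280,230:330],None,fx=7,fy=7,interpolation=cv2.INTER_CUBIC))
E
python3 m.py
```

```text
{'time': np.float64(13.45), 'position': array([0.5727, 0.0189, 0.2339]), 'ft_force': array([-2.4643, -1.8386,  2.4893]), 'moment': array([-0.4014,  0.386 ,  0.0648]), 'grip_width': np.float64(0.0433), 'grip_force': np.float64(29.9964)} q6 0.1009 yaw -0.2615
{'time': np.float64(13.5), 'position': array([0.5727, 0.0188, 0.2339]), 'ft_force': array([-2.8203, -2.1903,  1.7701]), 'moment': array([-0.456 ,  0.3645, -0.074 ]), 'grip_width': np.float64(0.0434), 'grip_force': np.float64(30.0007)} q6 0.1034 yaw -0.2642
```

View pics/s5.png

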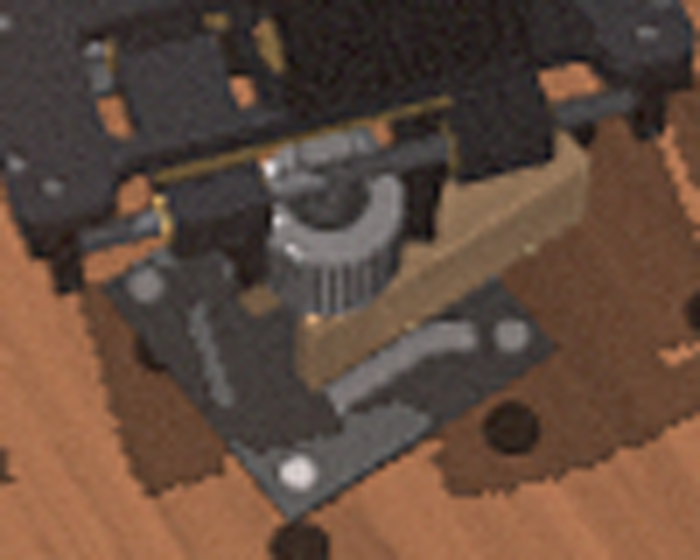

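Call:
move_arm --commands '[[[0,0,0.002,0,0,0.02],[0,0,0.004,0,0,0.04],[0,0,0.006,0,0,0.06],[0,0,0.008,0,0,0.08]]]' --squeeze 8

```text
time: 14.0
position: [0.5727, 0.0189, 0.2335]
tool_rot: [0.817, 0.576, -0.001, -0.0]
ft_force: [-3.7, -3.3, 3.5]
grip_width: 0.0441
grip_force: 8.0
```

```bash
python3 m.py
```

```text
{'time': np.float64(14.0), 'position': array([0.5727, 0.0189, 0.2335]), 'ft_force': array([-3.6759, -3.3102,  3.4843]), 'moment': array([-0.7039,  0.7869,  0.0842]), 'grip_width': np.float64(0.0441), 'grip_force': np.float64(7.9987)} q6 0.1818 yaw -0.3427
```

Call:
move_arm --commands '[[[-0.008,-0.004,0,0,0,0.02],[-0.016,-0.008,0,0,0,0.04],[-0.016,-0.008,0,0,0,0.06],[-0.016,-0.008,0,0,0,0.08]]]'

```text
time: 14.5
position: [0.5724, 0.0188, 0.2333]
tool_rot: [0.84, 0.542, -0.0, -0.0]
ft_force: [-3.1, -2.1, 0.4]
grip_width: 0.0437
grip_force: 8.0
```

```bash
python3 m.py
```

```text
{'time': np.float64(14.5), 'position': array([0.5724, 0.0188, 0.2333]), 'ft_force': array([-3.0868, -2.1084,  0.3719]), 'moment': array([-0.402 ,  0.6578,  0.121 ]), 'grip_width': np.float64(0.0437), 'grip_force': np.float64(7.9984)} q6 0.2618 yaw -0.4241
```

Call:
move_arm --commands '[[[0,0,0.002,0,0,0.02],[0,0,0.004,0,0,0.04]]]'

```text
time: 14.75
position: [0.5724, 0.0188, 0.2331]
tool_rot: [0.851, 0.525, -0.0, -0.0]
ft_force: [-3.1, -2.2, -0.4]
grip_width: 0.0439
grip_force: 8.0
```

```bash
python3 m.py
```

```text
{'time': np.float64(14.75), 'position': array([0.5724, 0.0188, 0.2331]), 'ft_force': array([-3.0735, -2.1854, -0.4253]), 'moment': array([-0.3835,  0.6928,  0.1211]), 'grip_width': np.float64(0.0439), 'grip_force': np.float64(7.9984)} q6 0.3019 yaw -0.4642
```

Call:
move_arm --commands '[[[0,0,0.001,0,0,0.015],[0,0,0.002,0,0,0.03],[0,0,0.004,0,0,0.045]]]'

```text
time: 15.12
position: [0.5724, 0.0188, 0.233]
tool_rot: [0.862, 0.506, -0.0, -0.0]
ft_force: [-3.3, -2.3, -2.0]
grip_width: 0.0438
grip_force: 8.0
```

```bash
python3 m.py
```

```text
{'time': np.float64(15.125), 'position': array([0.5724, 0.0188, 0.233 ]), 'ft_force': array([-3.2617, -2.3159, -1.965 ]), 'moment': array([-0.3055,  0.6851,  0.1149]), 'grip_width': np.float64(0.0438), 'grip_force': np.float64(7.9987)} q6 0.3467 yaw -0.5091
```

Call:
move_arm --commands '[[[0,0,0.006,0,0,0.015],[0,0,0.01,0,0,0.03],[0,0,0.012,0,0,0.05]]]'

```text
time: 15.5
position: [0.5724, 0.0188, 0.2327]
tool_rot: [0.875, 0.484, -0.0, -0.0]
ft_force: [-5.4, -0.5, 0.3]
grip_width: 0.0435
grip_force: 8.0
```

```bash
python3 m.py
```

```text
{'time': np.float64(15.5), 'position': array([0.5724, 0.0188, 0.2327]), 'ft_force': array([-5.3673, -0.4683,  0.2584]), 'moment': array([-0.1987,  0.8502,  0.2376]), 'grip_width': np.float64(0.0435), 'grip_force': np.float64(7.9983)} q6 0.3969 yaw -0.5592
```

Call:
move_arm --commands '[[[0,0,0,0,0,0.005]]]'

```text
time: 15.62
position: [0.5724, 0.0188, 0.2327]
tool_rot: [0.876, 0.483, -0.0, -0.0]
ft_force: [-5.1, -0.3, -0.6]
grip_width: 0.044
grip_force: 8.0
```

```bash
python3 m.py
```

```text
{'time': np.float64(15.625), 'position': array([0.5724, 0.0188, 0.2327]), 'ft_force': array([-5.0846, -0.3286, -0.6104]), 'moment': array([-0.1527,  0.9272,  0.1721]), 'grip_width': np.float64(0.044), 'grip_force': np.float64(7.9988)} q6 0.4012 yaw -0.5636
```

Call:
move_arm --commands '[[[0,0,0,0,0,0],[0,0,0.001,0,0,0.008]]]' --squeeze 16

```text
time: 15.88
position: [0.5724, 0.0188, 0.2327]
tool_rot: [0.878, 0.479, -0.0, -0.0]
ft_force: [-6.0, -0.2, 0.0]
grip_width: 0.0438
grip_force: 16.0
```

```bash
python3 m.py
```

```text
{'time': np.float64(15.875), 'position': array([0.5724, 0.0188, 0.2327]), 'ft_force': array([-6.0158, -0.2236,  0.0235]), 'moment': array([-0.1469,  1.0458,  0.0472]), 'grip_width': np.float64(0.0438), 'grip_force': np.float64(15.9983)} q6 0.4089 yaw -0.5713
```

Call:
move_arm --commands '[[[0,0,0.001,0,0,0.01]]]'

```text
time: 16.0
position: [0.5724, 0.0188, 0.2326]
tool_rot: [0.88, 0.475, -0.0, -0.0]
ft_force: [-4.6, -0.3, 0.3]
grip_width: 0.0433
grip_force: 16.0
```

```bash
python3 m.py
```

```text
{'time': np.float64(16.0), 'position': array([0.5724, 0.0188, 0.2326]), 'ft_force': array([-4.5729, -0.2936,  0.3288]), 'moment': array([-0.1021,  1.001 ,  0.0786]), 'grip_width': np.float64(0.0433), 'grip_force': np.float64(15.9981)} q6 0.419 yaw -0.5814
```

Call:
move_arm --commands '[[[-0.004,-0.006,0.002,0,0,0.01],[-0.008,-0.0125,0.003,0,0,0.02],[-0.008,-0.0125,0.004,0,0,0.03]]]' --squeeze 13

```text
time: 16.38
position: [0.5722, 0.0188, 0.2325]
tool_rot: [0.887, 0.461, 0.0, -0.0]
ft_force: [-4.4, 1.1, -0.5]
grip_width: 0.0435
grip_force: 13.0
```

```bash
python3 m.py
```

```text
{'time': np.float64(16.375), 'position': array([0.5722, 0.0188, 0.2325]), 'ft_force': array([-4.3858,  1.1086, -0.5054]), 'moment': array([0.0526, 0.9018, 0.1206]), 'grip_width': np.float64(0.0435), 'grip_force': np.float64(12.9986)} q6 0.4491 yaw -0.6118
```

Call:
move_arm --commands '[[[0,-0.005,0.002,0,0,0.015],[0,-0.01,0.003,0,0,0.03],[0,-0.01,0.005,0,0,0.045]]]'

```text
time: 16.75
position: [0.572, 0.0189, 0.2324]
tool_rot: [0.897, 0.441, 0.0, 0.0]
ft_force: [-3.3, 0.7, -0.6]
grip_width: 0.0437
grip_force: 13.0
```

```bash
python3 m.py
```

```text
{'time': np.float64(16.75), 'position': array([0.572 , 0.0189, 0.2324]), 'ft_force': array([-3.2943,  0.6683, -0.6289]), 'moment': array([0.0103, 0.7661, 0.0685]), 'grip_width': np.float64(0.0437), 'grip_force': np.float64(12.9988)} q6 0.4948 yaw -0.6571
```

Call:
move_arm --commands '[[[0,-0.005,0.002,0,0,0.015],[0,-0.005,0.003,0,0,0.03],[0,-0.005,0.005,0,0,0.045]]]'

```text
time: 17.12
position: [0.5719, 0.0189, 0.2322]
tool_rot: [0.907, 0.421, 0.001, 0.0]
ft_force: [-1.4, -1.1, -0.8]
grip_width: 0.0438
grip_force: 13.0
```

```bash
python3 m.py
```

```text
{'time': np.float64(17.125), 'position': array([0.5719, 0.0189, 0.2322]), 'ft_force': array([-1.3576, -1.093 , -0.7812]), 'moment': array([-0.0381,  0.5001,  0.0886]), 'grip_width': np.float64(0.0438), 'grip_force': np.float64(12.999)} q6 0.5399 yaw -0.702
```

Call:
move_arm --commands '[[[0,0,0.002,0,0,0.015],[0,0,0.003,0,0,0.03],[0,0,0.005,0,0,0.045]]]'

```text
time: 17.5
position: [0.5719, 0.019, 0.2322]
tool_rot: [0.916, 0.401, 0.0, 0.0]
ft_force: [-2.2, -1.1, 0.4]
grip_width: 0.0439
grip_force: 13.0
```

```bash
python3 m.py
```

```text
{'time': np.float64(17.5), 'position': array([0.5719, 0.019 , 0.2322]), 'ft_force': array([-2.2486, -1.0799,  0.3689]), 'moment': array([-0.048 ,  0.5029,  0.3605]), 'grip_width': np.float64(0.0439), 'grip_force': np.float64(13.0016)} q6 0.5846 yaw -0.7465
```

Call:
move_arm --commands '[[[0,0,0,0,0,0]]]'

```text
time: 17.62
position: [0.5719, 0.019, 0.2322]
tool_rot: [0.916, 0.401, 0.0, 0.0]
ft_force: [-0.9, -0.3, 1.2]
grip_width: 0.0439
grip_force: 13.0
```

```bash
python3 m.py
```

```text
{'time': np.float64(17.625), 'position': array([0.5719, 0.019 , 0.2322]), 'ft_force': array([-0.8636, -0.3449,  1.2192]), 'moment': array([-0.1059,  0.4508,  0.3204]), 'grip_width': np.float64(0.0439), 'grip_force': np.float64(13.002)} q6 0.5841 yaw -0.746
```

Call:
move_arm --commands '[[[0,0,0,0,0,-0.005],[0,0,0,0,0,-0.01]]]'

```text
time: 17.88
position: [0.5719, 0.0189, 0.2322]
tool_rot: [0.914, 0.405, 0.001, 0.0]
ft_force: [-1.4, -1.6, 3.0]
grip_width: 0.0438
grip_force: 13.0
```

```bash
python3 m.py
```

```text
{'time': np.float64(17.875), 'position': array([0.5719, 0.0189, 0.2322]), 'ft_force': array([-1.3926, -1.6046,  3.0352]), 'moment': array([-0.1939,  0.3451, -0.2098]), 'grip_width': np.float64(0.0438), 'grip_force': np.float64(13.0009)} q6 0.5746 yaw -0.7372
```

Call:
move_arm --commands '[[[0,0,0,0,0,-0.008]]]'

```text
time: 18.0
position: [0.5719, 0.0189, 0.2322]
tool_rot: [0.913, 0.409, 0.001, 0.0]
ft_force: [-0.9, -0.9, 1.6]
grip_width: 0.0439
grip_force: 13.0
```

```bash
python3 m.py
```

```text
{'time': np.float64(18.0), 'position': array([0.5719, 0.0189, 0.2322]), 'ft_force': array([-0.8649, -0.8706,  1.5903]), 'moment': array([-0.203 ,  0.3131, -0.1732]), 'grip_width': np.float64(0.0439), 'grip_force': np.float64(13.0013)} q6 0.5663 yaw -0.7289
```

Call:
move_arm --commands '[[[0,0,0,0,0,0.006],[0,0,0,0,0,0.012]]]'

```text
time: 18.25
position: [0.5719, 0.019, 0.2322]
tool_rot: [0.915, 0.404, 0.0, 0.001]
ft_force: [-0.1, -0.7, 3.3]
grip_width: 0.0438
grip_force: 13.0
```

```bash
python3 m.py
```

```text
{'time': np.float64(18.25), 'position': array([0.5719, 0.019 , 0.2322]), 'ft_force': array([-0.0585, -0.6543,  3.3397]), 'moment': array([-0.1845,  0.2242,  0.3136]), 'grip_width': np.float64(0.0438), 'grip_force': np.float64(13.0022)} q6 0.5775 yaw -0.739
```

Call:
move_arm --commands '[[[0,0,0,0,0,-0.009],[0,0,0,0,0,-0.018],[0,0,-0.01,0,0,-0.014]]]'

```text
time: 18.62
position: [0.5719, 0.0189, 0.2322]
tool_rot: [0.912, 0.41, 0.001, 0.0]
ft_force: [1.6, -1.0, -1.3]
grip_width: 0.0437
grip_force: 13.0
```

```bash
python3 m.py
```

```text
{'time': np.float64(18.625), 'position': array([0.5719, 0.0189, 0.2322]), 'ft_force': array([ 1.5866, -1.0182, -1.2943]), 'moment': array([-0.2582, -0.0314, -0.0378]), 'grip_width': np.float64(0.0437), 'grip_force': np.float64(13.0001)} q6 0.564 yaw -0.7263
```

Torque is nearly relieved, so I'll release and withdraw.

Call:
move_arm --commands '[[[0,0,0,0,0,0],[0,0,0,0,0,0],[0,0,0,0,0,0],[0,0,0,0,0,0],[0,0,0,0,0,0],[0,0,0,0,0,0]]]' --claw -1

```text
time: 19.38
position: [0.5716, 0.0191, 0.2323]
tool_rot: [0.912, 0.41, 0.0, -0.0]
ft_force: [0.5, 1.6, -0.1]
grip_width: 0.0858
grip_force: 0.0
```

Call:
move_arm --commands '[[[0,0,-0.3,0,0,0],[0,0,-1,0,0,0],[0,0,-2,0,0,0],[0,0,-3,0,0,0],[0,0,-4,0,0,0],[0,0,-4,0,0,0],[0,0,-4,0,0,0]]]'

```text
time: 20.25
position: [0.571, 0.0191, 0.3925]
tool_rot: [0.912, 0.41, -0.0, -0.0]
ft_force: [-0.0, 0.1, 0.1]
grip_width: 0.0871
grip_force: 0.0
```

```bash
python3 m.py
python3 - <<'E'
from h import *
b=snap('scene','s6.png')['pixels']
cv2.imwrite('pics/c6.png',cv2.resize(b[190:300,210:350],None,fx=5,fy=5,interpolation=cv2.INTER_CUBIC))
E
```

```text
{'time': np.float64(20.25), 'position': array([0.571 , 0.0191, 0.3925]), 'ft_force': array([-0.033 ,  0.0532,  0.1323]), 'moment': array([-0.1122,  0.1096,  0.0061]), 'grip_width': np.float64(0.0871), 'grip_force': np.float64(0.0)} q6 0.564 yaw -0.726
```

View pics/c6.png

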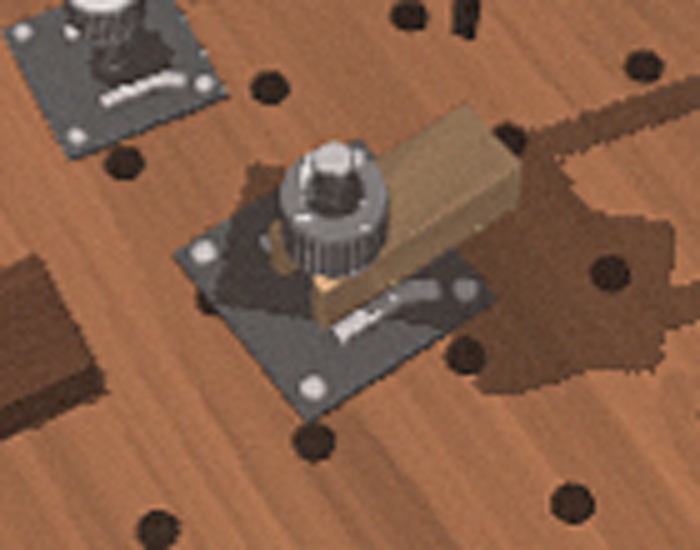

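The crop shows the collar at (333,215) resting on the gauge, with the gauge still home and flat between the rails. I'm handing it in.

```bash
python3 -c "
from rig import *
print(hand_in())"
```

```text
the job is handed in; nothing more can be done
None
```

I handed the job in at about 20 s: the taller gauge is home under the collar and let go, and the collar is nipped on it at an estimated 10 to 11 N. That figure is inferred from the turning moment, which peaked at a reading that works out to about 16 to 18 N (under the 20 N limit) before I backed the collar off slightly.

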